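# Close and lock the battery hatch of the work light

## Robot

A 7-joint arm with a two-finger parallel gripper is mounted at the origin on the work surface. World frame = base frame: x ahead of the robot, y to its left, z up, the work surface at z = 0. Lengths are in m, angles in rad, forces in N, time in s.
With the tool pointing down it reaches from about 0.35 to 0.9 m from the base axis. Payload 8.1 kg.
Tool frame: the origin (TCP) lies at the centre of the arm's flange, where the gripper is bolted on; the fingertips stand 178 mm ahead of it and the grasp point (between the pads) lies 159 mm ahead of it; z points along the fingers, y is the line along which they close (so a half turn about z gives the same grasp; the last joint's range is limited). The gripper opens to 92 mm and grips with 3 to 60 N. Pads are 19 mm wide; open, the fingers measure 130 mm over their backs; the gripper's body (75 mm by 190 mm) begins 47 mm behind the grasp point.
Start: joints at [0.998, 0.434, 0.025, 1.573, -0.012, 1.134, -0.075], TCP at [0.283, -0.557, 0.405] pointing down, gripper open.
Joint ranges: [-2.62, 2.62], [-0.44, 2.09], [-1.27, 1.32], [0.08, 2.57], [-1.32, 4.46], [0.12, 2], [-2.74, 2.74]. Speed limits (rad/s): [2.22, 2.22, 3.01, 3.01, 3.14, 3.14, 3.14].

## Interface

Orientations are given as a rotation vector (axis times angle).
In Python, from cell import arm gives the robot as it stands. The module is installed in compiled form; this text tells all that it offers.
- The arm moves only by the shell command python3 -m inch 'ROWS' [FORCE]. ROWS is text: rows parted by semicolons, each of 5 numbers parted by spaces: the shift along the tool's x, y, z in m, then the turn about the tool's z in rad, then the finger opening in m, from 0 to 0.0918. In form: x y z roll fingers; .... A call has 1 to 5 rows; each row is the pose to reach, as a shift and turn from the pose commanded when the call began, along the tool's axes at that moment; what a row does not reach only later rows make up. A row lasts 1/10 s, in which the tool goes at most 50 mm and 8.59 degrees, less where a joint would pass 70% of its speed; a pose out of reach is approached as far as the arm can. A call with a gripper value outside its range is refused whole. The fingers move at their own pace and stop on an object; FORCE is the grip in N (left out, the last holds). Time passes only in rows, so rows that repeat a pose let the fingers close. It gives the time, the measured TCP pose, the force, the opening and the grip force at its end, in the units of the state.
- arm.observe(): the state, without advancing time (a new reading comes with each control period).
- arm.get_image(name): name is "scene" or "side" or "wrist"; returns the picture (480x640x3 uint8, red, green, blue); there is no depth.
- arm.get_calibration(name): a dict with "intrinsics" (3x3 intrinsics, pixels), "distortion" ([k1, k2, p1, p2, k3] as OpenCV has them; the pictures are not rectified), "pose" (4x4, takes a point from camera to world coordinates). Camera axes: x right, y up, looking along -z (the intrinsics and any distortion apply to the point x, -y, -z); pixel columns grow to the right and rows downward; lengths in m; the calibration is good to about 2 mm. A picture is of the moment at which its call begins: read the wrist's pose just before it. get_calibration takes no time and is no camera call; for the wrist camera it gives the pose at the moment of the call.
- arm.sign_off(): hands the job in; it is judged then, once.
Trained networks look in the newest picture that a camera, given by its name, has taken for a name from the list of things; names that differ only in an ending like _2 or _b are one class to them, and where a whole thing is asked for, a point or a joint stands for the part that bears it (a point fixed in the world has none). Each returns a list of dicts, best first, with "conf" (0 to 1); they miss things now and then, are a little off and sometimes report something else, mostly with a low value. They report only what shows in the picture. A call takes as long as a camera call.
- arm.look_for(camera, query): "point" ([row, column] in pixels, amid what is visible of it).
- arm.silhouettes(camera, query): "region" (480x640 bool, what is visible of it) and "point" ([row, column] in pixels, amid what is visible of it).
- arm.place_of(camera, query): "point" ([row, column] in pixels: a listed point, or the origin of a listed thing).
The state is a dict: "clock": time; "joints": joint angles; "dq": joint speeds; "joint_efforts": joint torques, N m; "position": TCP position; "ee_rot": TCP orientation; "force": force on the tool from outside, world axes, zero at the start; "ft_torque": the same for the moment, N m; "width": opening from 0.0 (shut) to 1.0 (fully open); "gripper_force": force on a finger pad.
Only numpy, scipy, OpenCV 4.12 (cv2) and the standard library are available. Lean on these libraries where they do the work, as an engineer would, in place of code of your own. Each camera call takes 0.05 s, during which the arm holds its last target. There are 200 camera calls.

## Task

The battery in the work light on the bench has been changed: swing its battery hatch down until it lies flush and slide the catch forward into the notch of the hatch until it clicks over, so that the hatch is locked. If the catch has been left forward, where the hatch would land on it, slide it back first and then shut the hatch. Leave the old battery and the piston beside it where they are.

Things in the scene. Friction and masses are not known exactly. Their poses are not given: they have to be found in the camera images.
- worklight: battery work light, lying on its face, too heavy to move. Grey housing 240 mm (x) by 200 mm (y), its flat back 75 mm above the bench (ribs 3 mm higher). Origin: centre of its underside; x runs from the catch to the hatch, z up. A tube stand 57 mm high is folded round it to x = +175 mm, its knobs reach y = +-145 mm. Battery opening at x = -35 to +80 mm, the new pack in it 19 mm below the back
- catch (a joint): slide catch, m: 0 = back (hatch free), 0.016 = forward, towards the hatch (its nose juts 14 mm over the battery opening or, with the hatch shut, lies in its notch: locked). Bistable: a spring detent with its hump half-way takes about 5 N to push over, then snaps to that end and stays. It starts at either end. If it is forward, the open hatch lands on the nose and cannot shut
- catch_ridge (a point): middle of the ridge's top. The catch is a light grey plate 70 mm long (x) and 30 mm wide (y), flush with the housing's back; the ridge stands across it, 8 mm thick (x), 28 mm wide (y), 8.5 mm high above the flush face. It lies at x = -83 mm, y = 0 of the work light when back, at x = -67 mm when forward; axes as the work light
- hatch (a joint): hinge of the battery hatch, rad: 0 = shut flush, grows as it opens upward, pi/2 = upright, end stop 1.8; it starts between 1.2 and 1.75. A stiff hinge: it stays where it is left, 0.1 to 0.2 N m moves it (under 2 N at the free edge)
- hatch_hinge (a point): middle of the hatch's hinge axis, which runs along y of the work light at x = +80 mm, 69 mm above the bench; turns with the hatch. The hatch is a grey plate 115 mm from hinge to free edge, 140 mm wide (y), 12 mm thick (6 mm either side of the axis), with a notch 36 mm wide and 20 mm deep in its outer face at the middle of the free edge, for the catch's nose
- hatch_edge (a point): middle of the hatch's free edge, level with its outer face (the one on top when shut), 115 mm from the hinge axis; turns with the hatch: x points along the hatch from free edge to hinge, z out of the outer face
- flat_pack: bystander: the old battery pack, 100 x 112 x 26 mm, black, loose beside the work light; origin: centre of its underside
- piston: bystander: aluminium piston, 86 mm diameter, 66 mm high, standing loose beside the work light; origin: centre of its underside

How it is judged:
By the outcome, as a careful person would: the job done as asked, in the order asked, and still so for the second after the job is handed in, with the robot touching nothing.
It also fails if it takes over 58 s, if anything falls off the work surface, if the arm or the gripper's body presses on something with over 40 N, if the wrist force passes 120 N, or if a joint passes its speed limit or range.

## Working session

There is one attempt and no reset: what is moved stays moved. The work goes in short steps, Python scripts to look and compute and a shell command to move; the robot and the scene stay as the last step left them, time stands still between calls to the robot, and variables do not carry over. Pictures are saved under pics/ and viewed, at most 10 in all, crops included, and the job is handed in when it is done.

```bash
mkdir -p pics
cat > h.py <<'E'
import numpy as np, cv2
from cell import arm
from scipy.spatial.transform import Rotation as R
def ray(cam,p):
    c=arm.get_calibration(cam);K=np.array(c["intrinsics"]);D=np.array(c["distortion"]);T=np.array(c["pose"])
    u=cv2.undistortPoints(np.array([[[p[1],p[0]]]],float),K,D)[0,0]
    return T[:3,3],T[:3,:3]@np.array([u[0],-u[1],-1])
def atz(cam,p,z):
    o,d=ray(cam,p);return o+d*(z-o[2])/d[2]
def tri(obs):
    A=0;b=0
    for cam,p in obs:
        o,d=ray(cam,p);d=d/np.linalg.norm(d);M=np.eye(3)-np.outer(d,d);A=A+M;b=b+M@o
    return np.linalg.solve(A,b)
def proj(cam,X):
    c=arm.get_calibration(cam);K=np.array(c["intrinsics"]);D=np.array(c["distortion"]);T=np.array(c["pose"])
    q=(np.atleast_2d(X)-T[:3,3])@T[:3,:3];q=q*[1,-1,-1]
    return cv2.projectPoints(q,np.zeros(3),np.zeros(3),K,D)[0][:,0,::-1]
E
python3 - <<'E'
from h import *
np.set_printoptions(precision=4,suppress=True)
s=arm.observe();print(s["clock"],s["position"],s["ee_rot"],R.from_rotvec(s["ee_rot"]).as_matrix())
ims=[]
for c in ("scene","side"):
    im=arm.get_image(c);cv2.imwrite(f"pics/{c}0.png",im[:,:,::-1])
    for q in ("worklight","catch_ridge","hatch_hinge","hatch_edge","flat_pack","piston"):
        r=arm.place_of(c,q);print(c,q,[(np.round(x["point"]),round(x["conf"],2)) for x in r[:2]])
E
```

```text
0.0 [ 0.2828 -0.5571  0.4039] [-3.0539 -0.7307  0.0008] [[ 0.8917  0.4526 -0.0009]
 [ 0.4526 -0.8917  0.0014]
 [-0.0001 -0.0016 -1.    ]]
scene worklight [(array([256., 323.]), 0.6), (array([331., 420.]), 0.35)]
scene catch_ridge [(array([224., 282.]), 0.71), (array([211., 352.]), 0.64)]
scene hatch_hinge [(array([263., 286.]), 0.75)]
scene hatch_edge [(array([229., 283.]), 0.91)]
scene flat_pack [(array([195., 247.]), 0.84), (array([226., 284.]), 0.69)]
scene piston [(array([330., 417.]), 0.89)]
side worklight [(array([270., 315.]), 0.6)]
side catch_ridge [(array([263., 331.]), 0.8)]
side hatch_hinge [(array([225., 293.]), 0.7)]
side hatch_edge [(array([182., 290.]), 0.76)]
side flat_pack [(array([224., 386.]), 0.84)]
side piston [(array([322., 228.]), 0.94)]
```

View pics/scene0.png

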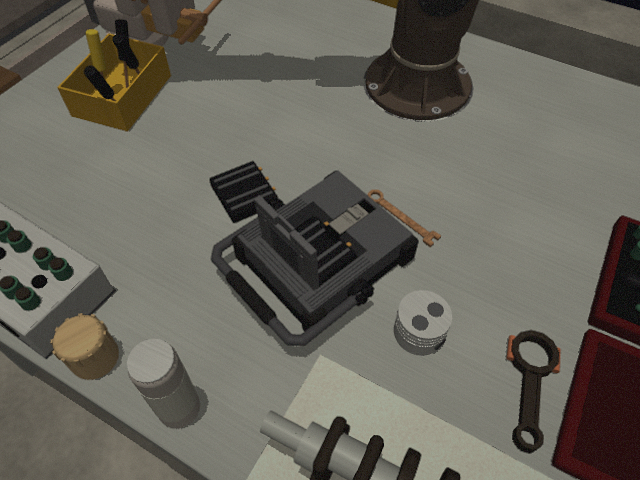

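View pics/side0.png

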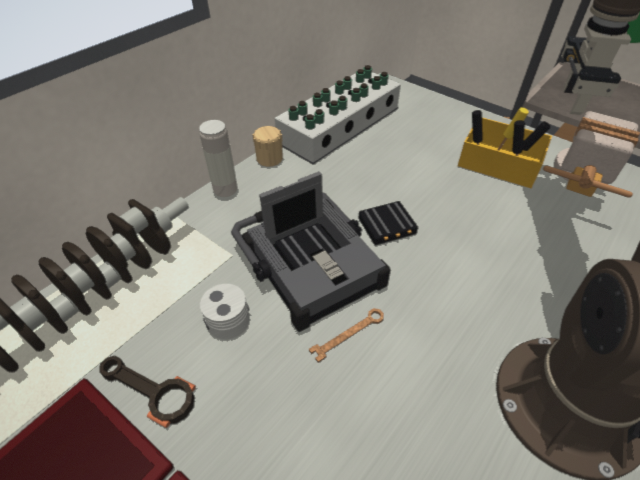

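The light sits in mid-bench with its hatch about upright. In the scene picture the catch is near (213,352) and the hatch edge near (229,283); in the side picture they are near (263,328) and (182,290). The catch state needs a closer look.

Run:
```python
from h import *
np.set_printoptions(precision=4,suppress=True)
O={"ridge":[("scene",(211,352)),("side",(263,331))],"hinge":[("scene",(263,286)),("side",(225,293))],"edge":[("scene",(229,283)),("side",(182,290))]}
for k,v in O.items(): print(k,tri(v),[atz(c,p,.0835 if k=="ridge" else .069) for c,p in v])
print("pack",atz("scene",(195,247),0.0),"piston",atz("scene",(330,417),0.0),atz("side",(322,228),0.0))
a=cv2.resize(cv2.imread("pics/scene0.png")[160:350,200:460],None,fx=3,fy=3,interpolation=cv2.INTER_CUBIC)
b=cv2.resize(cv2.imread("pics/side0.png")[165:335,225:425],None,fx=4,fy=3.5,interpolation=cv2.INTER_CUBIC)
cv2.imwrite("pics/a.png",a);cv2.imwrite("pics/b.png",b[:600,:800])
```

```text
ridge [0.4758 0.0765 0.0838] [array([0.4761, 0.0774, 0.0835]), array([0.4759, 0.0751, 0.0835])]
hinge [0.6192 0.0296 0.0642] [array([0.6208, 0.0296, 0.069 ]), array([0.6157, 0.0351, 0.069 ])]
edge [0.6256 0.03   0.1786] [array([ 0.5636, -0.0131,  0.069 ]), array([ 0.7201, -0.0686,  0.069 ])]
pack [ 0.489  -0.1504  0.    ] piston [0.5854 0.267  0.    ] [0.5797 0.2724 0.    ]
```

View pics/a.png

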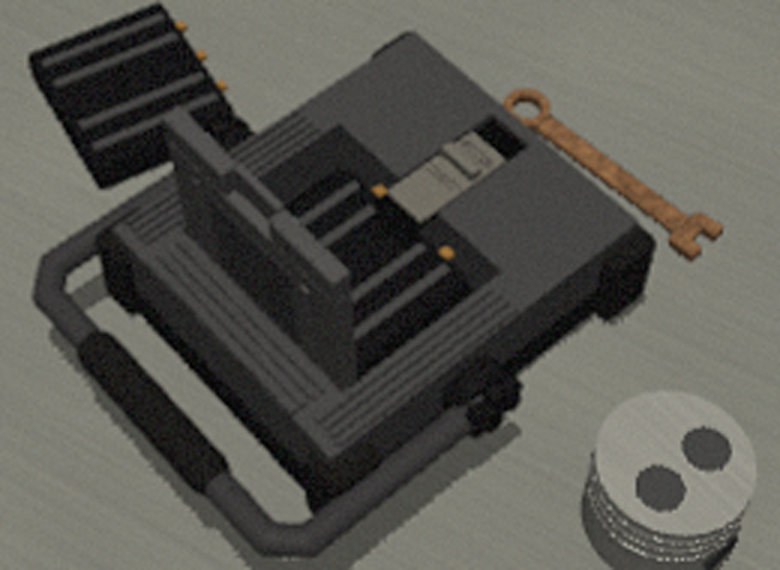

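View pics/b.png

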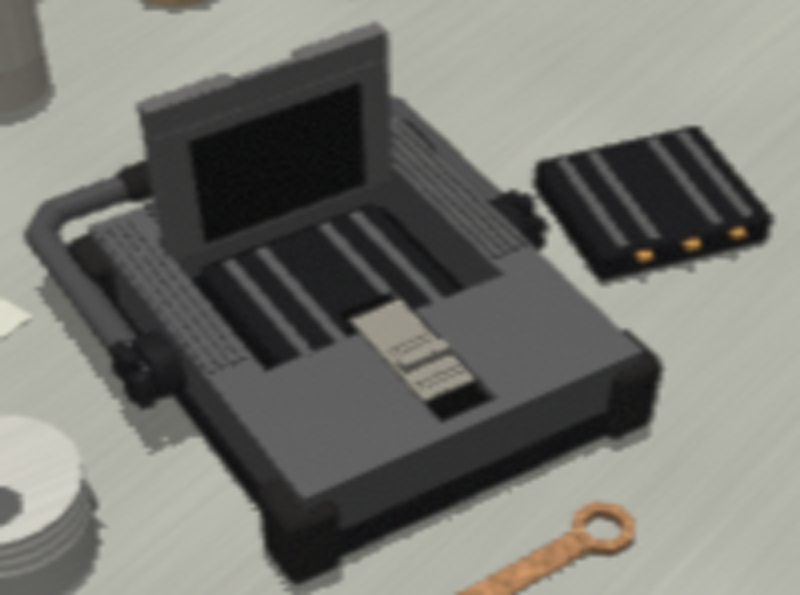

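The catch is forward: its pocket is empty behind the plate and the nose juts over the opening, and ridge to hinge measures about 150 mm. So the plan is to push the ridge back, shut the hatch, then push the ridge forward. First I move over the catch.

```bash
python3 -m inch '0.16 -0.155 0 0 0;0.16 -0.155 0 0 0;0.16 -0.155 0 0 0;0.16 -0.155 0 0 0;0.16 -0.155 0 0 0' 20
python3 -m inch '0.16 -0.155 0 0 0;0.16 -0.155 0 0 0;0.16 -0.155 0 0 0;0.16 -0.155 0 0 0;0.16 -0.155 0 0 0'
python3 -m inch '0.153 -0.153 0 0.65 0;0.153 -0.153 0 0.65 0;0.153 -0.153 0 0.65 0;0.153 -0.153 0 0.65 0;0.153 -0.153 0 0.65 0'
python3 -m inch '0 0 0 0.135 0;0 0 0 0.135 0;0 0 0 0.135 0'
python3 - <<'E'
from h import *
np.set_printoptions(precision=4,suppress=True)
s=arm.observe();print(s["clock"],s["position"],R.from_rotvec(s["ee_rot"]).as_matrix(),s["width"],s["joints"],s["force"])
im=arm.get_image("wrist");cv2.imwrite("pics/w0.png",im[:,:,::-1])
for q,z in (("catch_ridge",.0835),("hatch_hinge",.069),("hatch_edge",.18)):
    for x in arm.place_of("wrist",q)[:2]: print(q,np.round(x["point"]),round(x["conf"],2),atz("wrist",x["point"],z))
E
```

```text
clock: 1.2
position: [0.3569, -0.3423, 0.405]
ee_rot: [-3.053, -0.738, -0.002]
force: [0.1, -1.1, 0.0]
width: 0.616
gripper_force: 0.0
clock: 1.7
position: [0.4289, -0.1316, 0.4052]
ee_rot: [-3.053, -0.739, -0.003]
force: [0.9, -0.4, -0.6]
width: 0.177
gripper_force: 0.0
clock: 2.2
position: [0.4944, 0.0671, 0.405]
ee_rot: [3.13, -0.273, 0.001]
force: [0.3, -0.5, -0.5]
width: 0.002
gripper_force: 0.0
clock: 2.5
position: [0.494, 0.065, 0.4047]
ee_rot: [3.106, -0.469, -0.0]
force: [0.7, -0.7, 0.5]
width: 0.007
gripper_force: 0.0
2.5 [0.494  0.065  0.4047] [[ 0.9554 -0.2953 -0.0002]
 [-0.2953 -0.9554 -0.0007]
 [-0.      0.0007 -1.    ]] 0.006534633877500277 [-0.0289  0.2471 -0.2554  1.8582  0.0722  1.0455 -2.1837] [ 0.7077 -0.672   0.4786]
catch_ridge [253. 308.] 0.94 [0.4737 0.0796 0.0835]
hatch_hinge [ 60. 312.] 0.84 [0.6156 0.0318 0.069 ]
```

View pics/w0.png

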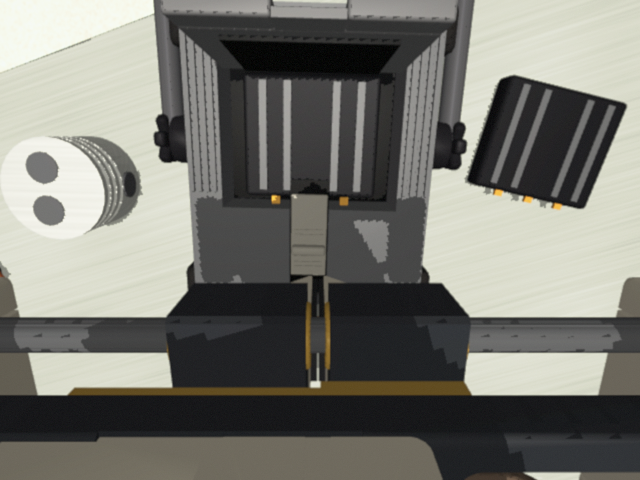

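The wrist view shows the light well aligned with the tool, the catch plate at (235,309) with its nose over the opening. The ridge is about 22 mm behind the fingertips along the tool's x axis. I go down in front of the ridge.

```bash
python3 -m inch '0 -0.006 0.05 0.025 0;0 -0.006 0.1 0.025 0;0 -0.006 0.135 0.025 0;0 -0.006 0.1485 0.025 0;0 -0.006 0.1485 0.025 0'
python3 -m inch '-0.004 0 0 0 0;-0.006 0 0 0 0;-0.008 0 0 0 0;-0.010 0 0 0 0;-0.010 0 0 0 0'
```

```text
clock: 3.2
position: [0.4951, 0.0705, 0.2546]
ee_rot: [3.098, -0.512, -0.006]
force: [-0.3, -1.1, -0.1]
width: 0.003
gripper_force: 0.0
clock: 3.7
position: [0.4867, 0.0743, 0.2567]
ee_rot: [-3.099, 0.513, -0.002]
force: [2.6, -2.0, -0.1]
width: 0.005
gripper_force: 1.7
```

```bash
python3 -m inch '-0.003 0 0 0 0;-0.005 0 0 0 0;-0.007 0 0 0 0;-0.009 0 0 0 0;-0.009 0 0 0 0'
python3 -m inch '-0.003 0 0 0 0;-0.005 0 0 0 0;-0.006 0 0 0 0;-0.006 0 0 0 0'
```

```text
clock: 4.2
position: [0.4773, 0.0779, 0.2561]
ee_rot: [3.1, -0.512, -0.002]
force: [0.9, 0.8, -0.1]
width: 0.003
gripper_force: 0.0
clock: 4.6
position: [0.4731, 0.079, 0.2564]
ee_rot: [-3.099, 0.514, -0.004]
force: [5.6, -2.4, -4.2]
width: 0.004
gripper_force: 2.7
```

It seems to have snapped over: the force fell, then rose again at the end stop. I back off, lift and check.

```bash
python3 -m inch '0.006 0 0 0 0;0.006 0 -0.04 0 0;0.006 0 -0.09 0 0;0.006 0 -0.14 0 0;0.006 0 -0.14 0 0'
python3 - <<'E'
from h import *
np.set_printoptions(precision=4,suppress=True)
s=arm.observe();print(s["clock"],s["position"],s["ee_rot"])
im=arm.get_image("wrist");a=im[:,:,::-1]
cv2.imwrite("pics/w1.png",a)
print([(x["point"],x["conf"]) for x in arm.place_of("wrist","catch_ridge")[:2]],[atz("wrist",x["point"],.0835) for x in arm.place_of("wrist","catch_ridge")[:2]])
im=arm.get_image("side")
for q,z in(("catch_ridge",.0835),("hatch_edge",.18)):
    for x in arm.place_of("side",q)[:2]: print(q,x["point"],x["conf"],atz("side",x["point"],z))
E
```

```text
clock: 5.1
position: [0.4795, 0.0783, 0.4026]
ee_rot: [-3.095, 0.512, -0.015]
force: [1.0, 0.8, 0.2]
width: 0.008
gripper_force: 0.0
5.1 [0.4795 0.0783 0.4026] [-3.0955  0.5121 -0.0149]
[([253.5, 320.2], 0.87)] [array([0.4567, 0.0829, 0.0835])]
catch_ridge [267.9, 334.2] 0.61 [0.4632 0.0808 0.0835]
```

View pics/w1.png

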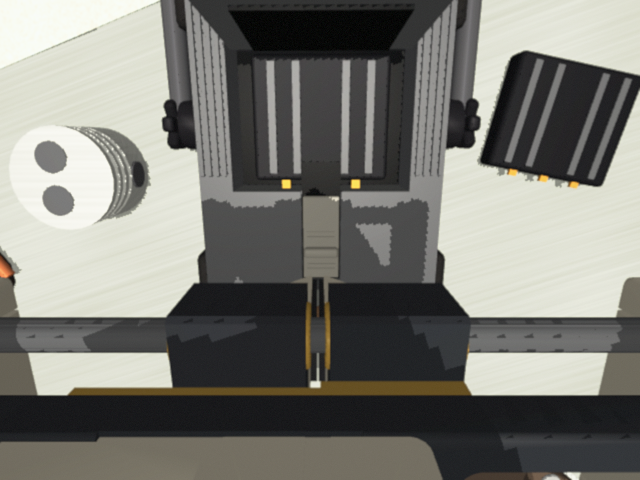

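The catch is back: the plate is flush with the opening edge, around (232,320), and the ridge has shifted about 16 mm. Next I go over the hatch and down behind it.

```bash
python3 -m inch '0.03 0 -0.01 0 0;0.08 0 -0.01 0 0;0.13 0 -0.01 0 0;0.175 0 -0.01 0 0;0.195 0 -0.01 0 0'
python3 -m inch '0 0 0 0 0;0 0 0.03 0 0;0 0 0.06 0 0;0 0 0.078 0 0;0 0 0.078 0 0'
python3 - <<'E'
from h import *
np.set_printoptions(precision=4,suppress=True)
s=arm.observe();p=s["position"];Rm=R.from_rotvec(s["ee_rot"]).as_matrix();u=Rm[:2,0]
d=p[:2]-np.array([.616,.0305]);print(s["clock"],p,"X",d@u,"lat",d@Rm[:2,1],"tipZ",p[2]-.178,Rm[:,2],s["force"])
a=arm.get_image("side")[130:340,200:440,::-1];cv2.imwrite("pics/s2.png",cv2.resize(a,None,fx=2.5,fy=2.5))
E
```

```text
clock: 5.9
position: [0.6653, 0.0124, 0.4037]
ee_rot: [3.097, -0.516, -0.003]
force: [0.0, 0.1, 0.2]
width: 0.007
gripper_force: 0.0
clock: 6.4
position: [0.6605, 0.0151, 0.3244]
ee_rot: [3.098, -0.511, -0.011]
force: [-0.6, -0.6, -0.6]
width: 0.008
gripper_force: 0.0
6.4 [0.6605 0.0151 0.3244] X 0.04712788312197068 lat 0.0003110383997005535 tipZ 0.14637160913119535 [-0.0075 -0.0004 -1.    ] [-0.5995 -0.5856 -0.5786]
```

View pics/s2.png

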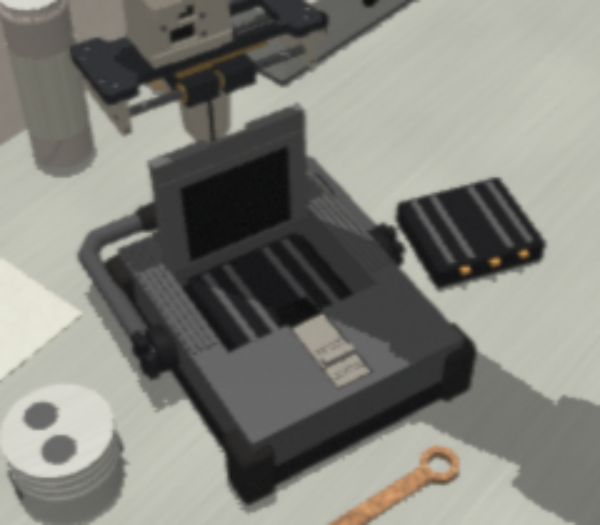

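The fingers are behind the hatch, mid-width, seen at (215,115). The catch at (330,350) is clearly back. Now I sweep the hatch down.

```bash
python3 -m inch '-0.01 0 -0.0105 0 0;-0.02 0 -0.0105 0 0;-0.03 0 -0.0105 0 0;-0.042 0 -0.010 0 0;-0.054 0 -0.009 0 0'
python3 -m inch '-0.011 0 0.0035 0 0;-0.022 0 0.007 0 0;-0.032 0 0.013 0 0;-0.041 0 0.020 0 0;-0.041 0 0.020 0 0'
python3 -m inch '-0.008 0 0.009 0 0;-0.015 0 0.017 0 0;-0.020 0 0.027 0 0;-0.025 0 0.038 0 0;-0.025 0 0.038 0 0'
```

```text
clock: 6.95
position: [0.6104, 0.0325, 0.3379]
ee_rot: [-3.099, 0.513, -0.002]
force: [1.7, 0.2, 0.4]
width: 0.006
gripper_force: 0.7
clock: 7.45
position: [0.5709, 0.0458, 0.3158]
ee_rot: [3.099, -0.511, -0.005]
force: [0.8, 0.9, 1.0]
width: 0.008
gripper_force: 0.0
clock: 7.95
position: [0.5476, 0.0535, 0.2773]
ee_rot: [3.099, -0.512, -0.005]
force: [0.3, -0.9, -0.0]
width: 0.008
gripper_force: 0.0
```

```bash
python3 -m inch '-0.001 0 0.007 0 0;-0.003 0 0.014 0 0;-0.004 0 0.019 0 0;-0.004 0 0.023 0 0;-0.004 0 0.025 0 0'
python3 -m inch '0 0 0.002 0 0;0 0 0.003 0 0;0 0 0.003 0 0'
```

```text
clock: 8.45
position: [0.545, 0.0546, 0.2537]
ee_rot: [3.099, -0.513, -0.001]
force: [0.3, 0.3, 0.2]
width: 0.003
gripper_force: 0.3
clock: 8.75
position: [0.545, 0.0547, 0.253]
ee_rot: [3.099, -0.513, 0.001]
force: [-8.7, -0.1, 22.8]
width: 0.004
gripper_force: 11.3
```

The force rose sharply with the tip at 75 mm, so the hatch is down. I lift, move behind the ridge and look.

```bash
python3 -m inch '0 0 -0.04 0 0;-0.04 0.002 -0.05 0 0;-0.08 0.002 -0.05 0 0;-0.112 0.002 -0.05 0 0;-0.112 0.002 -0.05 0 0'
python3 - <<'E'
from h import *
np.set_printoptions(precision=4,suppress=True)
s=arm.observe();print(s["clock"],s["position"],s["force"])
a=arm.get_image("side")[130:340,200:440,::-1];cv2.imwrite("pics/s3.png",cv2.resize(a,None,fx=2.5,fy=2.5))
for q in("catch_ridge","hatch_edge"):
    for x in arm.place_of("side",q)[:1]: print(q,x["point"],x["conf"],atz("side",x["point"],.0835 if q[0]=="c" else .075))
E
```

```text
clock: 9.25
position: [0.4349, 0.0899, 0.3013]
ee_rot: [3.099, -0.508, -0.003]
force: [0.7, -0.3, 0.3]
width: 0.004
gripper_force: 0.0
9.25 [0.4349 0.0899 0.3013] [ 0.6994 -0.2799  0.3393]
catch_ridge [269.5, 337.3] 0.88 [0.456  0.08   0.0835]
```

View pics/s3.png

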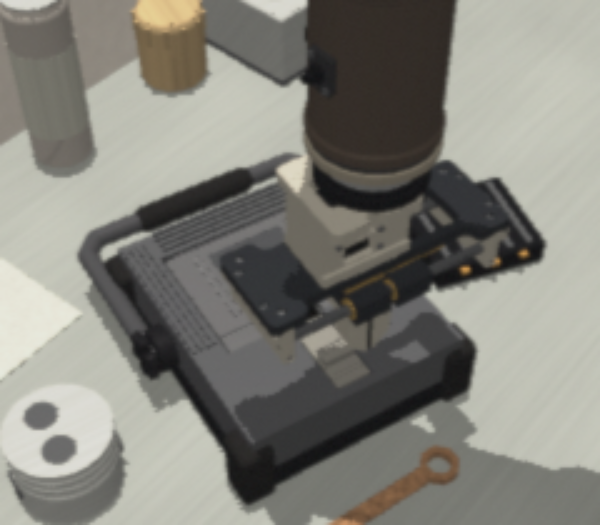

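The hatch lies flush, and the fingers are above the housing behind the ridge. I go down and push the catch forward.

```bash
python3 -m inch '0 0 0.03 0 0;0 0 0.042 0 0;0 0 0.0455 0 0;0 0 0.0455 0 0'
python3 -m inch '0.004 0 0 0 0;0.008 0 0 0 0;0.011 0 0 0 0;0.014 0 0 0 0;0.014 0 0 0 0'
python3 -m inch '0.003 0 0 0 0;0.006 0 0 0 0;0.009 0 0 0 0;0.010 0 0 0 0;0.010 0 0 0 0'
python3 -m inch '0.002 0 0 0 0;0.004 0 0 0 0;0.006 0 0 0 0;0.006 0 0 0 0'
```

```text
clock: 9.8
position: [0.4391, 0.0885, 0.2554]
ee_rot: [3.099, -0.514, -0.001]
force: [0.9, -0.6, 0.2]
width: 0.005
gripper_force: 0.0
clock: 10.3
position: [0.4525, 0.084, 0.256]
ee_rot: [-3.099, 0.514, -0.002]
force: [-0.3, -0.2, 1.0]
width: 0.006
gripper_force: 0.0
clock: 10.8
position: [0.4604, 0.0813, 0.2555]
ee_rot: [3.099, -0.512, -0.004]
force: [-4.9, 1.6, 4.2]
width: 0.007
gripper_force: 2.6
clock: 11.2
position: [0.4624, 0.081, 0.2549]
ee_rot: [3.098, -0.508, -0.017]
force: [-22.2, 9.3, 17.5]
width: 0.007
gripper_force: 12.2
```

It stopped hard at (0.462, 0.081), which is exactly where the forward end was expected. I back off and check.

```bash
python3 -m inch '-0.012 0 0 0 0;-0.015 0 0 0 0;-0.015 0 -0.05 0 0;-0.015 0 -0.10 0 0;-0.015 0 -0.14 0 0'
python3 -m inch '-0.05 0 0 0 0;-0.08 0 0 0 0;-0.08 0 0 0 0'
python3 - <<'E'
from h import *
np.set_printoptions(precision=4,suppress=True)
s=arm.observe();print(s["clock"],s["position"],s["force"])
a=arm.get_image("side");cv2.imwrite("pics/s4.png",cv2.resize(a[190:340,230:410,::-1],None,fx=4,fy=4,interpolation=cv2.INTER_CUBIC))
for c in("side","scene","wrist"):
  arm.get_image(c)
  for x in arm.place_of(c,"catch_ridge")[:2]: print(c,x["point"],x["conf"],atz(c,x["point"],.0835))
E
```

```text
clock: 11.7
position: [0.4531, 0.0837, 0.3985]
ee_rot: [-3.099, 0.513, -0.003]
force: [1.8, -0.2, -0.4]
width: 0.008
gripper_force: 0.0
clock: 12.0
position: [0.3742, 0.1106, 0.3962]
ee_rot: [3.1, -0.509, 0.001]
force: [0.6, 0.3, 0.9]
width: 0.006
gripper_force: 0.0
12.0 [0.3742 0.1106 0.3962] [0.5884 0.2744 0.9245]
side [262.0, 329.0] 0.72 [0.4806 0.0757 0.0835]
side [257.4, 321.5] 0.7 [0.4997 0.0761 0.0835]
scene [210.0, 353.7] 0.75 [0.4726 0.0789 0.0835]
wrist [89.0, 312.1] 0.58 [0.4761 0.0808 0.0835]
```

View pics/s4.png

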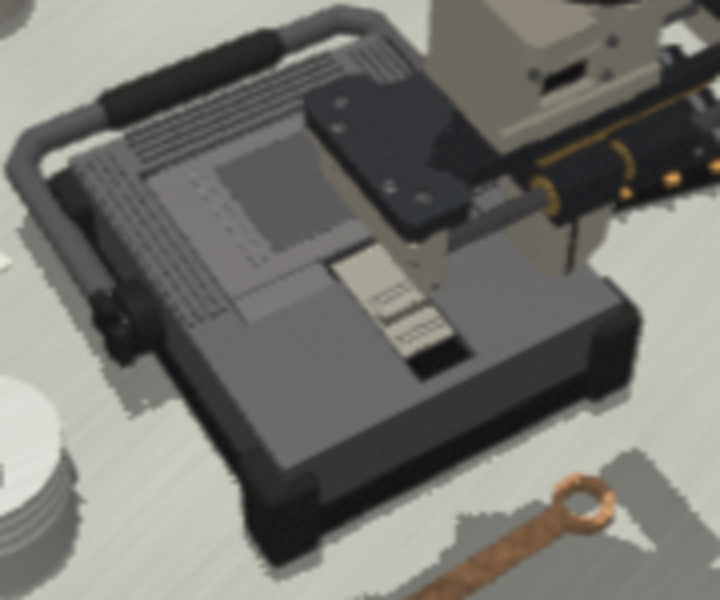

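The hatch is flush and the catch's nose lies in its notch at about (350,255). The pocket is open behind the catch at (440,360), so the hatch is locked.

```bash
python3 -c "
from cell import arm
print(arm.sign_off())"
```

```text
the job is handed in; nothing more can be done
None
```

The battery hatch is shut flush and locked: the catch had been left forward, so I slid it back, closed the hatch, and pushed the catch forward into the notch, confirming it on camera before handing in at about 12 s, without touching the old battery or the piston.

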